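Stow the pepper mill in its travel dock

TASK

Make the galley ready for the road: with the fingers low on its foot, push the tall pepper mill across the counter so that it slides upright into the empty plywood dock, right in until the dock's swing bar can pass behind it, then push that swing bar fully shut across the mouth. Never tip the mill or lift it off the counter, and leave everything else, the full dock's bar included, as it is.

Things in the scene. Friction and masses are not known exactly. Their poses are not given: they have to be found in the camera images.
- mill: the pepper mill: dark turned wood, 58 mm across at its foot (whose upright wall is 26 mm high), 38 mm at the waist (80 mm up), 46 mm at the head; 196 mm high, about 0.28 kg, loose, friction on the counter about 0.6: pushed above 40 mm it can tip over. Origin under the centre of its foot, z up; it is round, so its yaw does not matter
- mill_foot (a point): centre of the mill's foot, 13 mm above its underside
- dock: the empty travel dock: a plywood U, 45 mm high, fixed on the counter, no floor, open to its -x (robot's side). Origin at counter height, where the mill's axis stands when home. Cheeks along x from -36 to +43 mm, inner faces at y = +/-38 mm, 12 mm thick; back's inner face at x = +31 mm. Screw feet 3 mm high reach y = +/-72 mm. Its bar is open; a like dock beside it is full
- dock_pivot (a point): upright pin of the empty dock's swing bar, on the front end of the +y cheek (x = -41.5, y = +44 mm in the dock's frame), 27 mm above the counter. The bar: steel, 9 mm thick, 20 to 34 mm above the counter, reaching 100 mm from the pin, with a black thumb peg 13 mm across, 88 mm from the pin, standing up to 50 mm above the counter
- dock_bar (a joint): angle of the empty dock's swing bar, rad: 0 fully open (out to the robot's side and the dock's +y), 2.6 fully shut (across the mouth, along the dock's -y, close before the cheeks' front ends). The bar points, in the dock's frame, at the angle (value - 4.171) from +x towards +y. It starts at 0 to 0.25, stays where it is left; about 1 N moves it
- full_dock: the other travel dock, same make and frame, with the oil bottle in it and its bar shut; it may be left or right of the empty one
- full_dock_bar (a joint): angle of the full dock's swing bar, same meaning; it is shut (2.6) and stays so
- oil: tall round oil bottle already standing in the full dock; 55 mm diameter, 215 mm high; origin under its foot
- tumbler: clear glass tumbler, 68 mm across, 105 mm high, standing between and behind the docks; origin under its base
- plate: blue enamel plate lying at one side, 210 mm across, 20 mm high; origin under its centre
- spoon_rest: bamboo spoon rest, a shallow tray 190 x 85 x 17 mm lying at one side; origin under its centre
- canister: plastic canister with a ribbed twist cap, 90 mm across, 132 mm high, at the side behind; origin under its base
- mug: white mug, 80 mm across, 85 mm high, with a handle, at the side behind; origin under its base

How it is judged (in metres and radians):
On the way, in this order (a step that is already met when the one before it is completed fails the run):
1. the mill stands upright inside the empty dock, the bar not yet shut (x of mill in the frame of dock between -0.02 and 0.01 m and y of mill in the frame of dock between -0.015 and 0.015 m and angle between mill's own z axis and vertical below 0.1 rad and value of joint dock_bar below 2.3 rad), for 0.1 s.
2. the swing bar is shut behind the mill (x of mill in the frame of dock between -0.012 and 0.01 m and y of mill in the frame of dock between -0.015 and 0.015 m and angle between mill's own z axis and vertical below 0.1 rad and value of joint dock_bar above 2.5 rad), for 0.2 s.
At the end, for the whole second after the job is handed in: the mill stands upright (within 0.1 rad) and at rest on the counter in the empty dock, its axis from 12 mm short of to 10 mm past the home point and within 15 mm sideways; that dock's bar is shut (joint above 2.5 of 2.6 rad); the full dock's bar is still shut (all of step 2 and height (world z) of mill below 0.005 m and linear speed of mill below 0.02 m/s and value of joint full_dock_bar above 2.5 rad); the robot touches nothing.
It fails at once if the mill is tipped more than 0.25 rad (angle between mill's own z axis and vertical above 0.25 rad).
It fails at once if the mill is lifted more than 12 mm off the counter (height (world z) of mill above 0.012 m).
It fails at once if the mill is pushed above its lower half, the fingers' grasp point over 0.1 m up (contact force between the fingers and mill above 0.5 N and height (world z) of the grasp point above 0.1 m).
It fails at once if another thing is disturbed: moved more than 20 mm, or the full dock's bar opened (value of joint full_dock_bar below 2.4 rad or distance of any of oil, tumbler, plate, spoon_rest, canister, mug from where it was at the start of the episode above 0.02 m).
It also fails if it takes over 72 s, if anything falls off the work surface, if the arm or the gripper's body presses on something with over 40 N, if the wrist force passes 120 N, or if a joint passes its speed limit or range.

ROBOT

A 7-joint arm with a two-finger parallel gripper is mounted at the origin on the work surface. World frame = base frame: x ahead of the robot, y to its left, z up, the work surface at z = 0. Lengths are in mm, angles in rad, forces in N, time in s.
With the tool pointing down it reaches from about 425 to 925 mm from the base axis. Payload 6.8 kg.
Tool frame: the origin (TCP) lies between the finger pads; the fingertips stand 8 mm ahead of it and the grasp point (between the pads) lies 11 mm behind it; z points along the fingers, y is the line along which they close (so a half turn about z gives the same grasp; the last joint's range is limited). The gripper opens to 88 mm and grips with 3 to 60 N. Pads are 20 mm wide; open, the fingers measure 115 mm over their backs; the gripper's body (75 mm by 178 mm) begins 61 mm behind the grasp point.
Start: joints at [-1.214, 0.477, 0.022, 1.555, -0.011, 1.109, -0.083], TCP at [302.564, 603.409, 230.664] pointing down, gripper open.
Joint ranges: [-2.96, 2.96], [-0.34, 2.1], [-1.41, 1.46], [0.24, 2.44], [-1.37, 4.51], [0.17, 1.92], [-2.96, 2.96]. Speed limits (rad/s): [2.39, 2.39, 3.14, 3.14, 3.14, 3.14, 3.14].

INTERFACE

Orientations are given as a unit quaternion [x, y, z, w].
In Python, from cell import env, claw, eyes, job gives the robot as it stands. Calls block until the motion is done:
- env.reach(position, orientation): joint-space move of the TCP to a pose.
- env.move_linear(position, speed=150, attitude=None): straight line of the TCP; attitude=None keeps the orientation; speed is the mean speed in mm/s.
- env.move_joints(angles): joint-space move.
- claw.gripper_to(opening): finger opening in mm; the grip force is fixed at half the most; returns when the fingers have stopped.
- env.wait(seconds).
- env.ik(position, orientation): joint angles nearest the present ones, or None.
- eyes.camera(name): name is "side" or "top" or "wrist"; returns a dict with "img" (420x560x3 uint8, blue, green, red), "fx", "fy", "cx", "cy" (pixels), "extrinsics" (4x4, takes a point from world to camera coordinates); the wrist camera has in their place "tool_from_camera" (4x4, takes a point from camera to tool coordinates, whose origin is the TCP and whose axes are the flange's). Camera axes: x right, y down, z forward; pixel columns grow to the right and rows downward; lengths in mm; the calibration is good to about 2 mm. A picture is of the moment at which its call begins: read the wrist's pose just before it. There is no depth.
A pose or a line that the arm cannot do raises env.Unreachable and nothing moves.
- job.job_done(): hands the job in; it is judged then, once.
Readings, each from a call of its own:
- env.read_time(): time.
- env.read_q(): joint angles.
- env.read_joint_velocities(): joint speeds.
- env.read_joint_efforts(): joint torques, N m.
- env.read_ee_pos(): TCP position.
- env.read_eef_rot(): TCP orientation.
- env.read_wrist_force(): force on the tool from outside, world axes, zero at the start.
- env.read_ft_torque(): the same for the moment, N m.
- env.read_gripper_width(): finger opening in mm.
- env.read_finger_force(): force on a finger pad.
Only numpy, scipy, OpenCV 4.12 (cv2) and the standard library are available. Lean on these libraries where they do the work, as an engineer would, in place of code of your own. Each camera call takes 0.05 s, during which the arm holds its last target. There are 200 camera calls.

## Working session

There is one attempt and no reset: what is moved stays moved. The work goes in short steps, each a Python script; the robot and the scene stay as the last script left them, time stands still between calls to the robot, and variables do not carry over. Pictures are saved under pics/ and viewed, at most 10 in all, crops included, and the job is handed in when it is done.

```bash
mkdir -p pics; ls; python3 - <<'E'
from cell import env,claw,eyes,job
import cv2,numpy as np,pickle
d={}
for n in("top","side"):
    c=eyes.camera(n);d[n]=c;cv2.imwrite(f"pics/{n}0.png",cv2.resize(c["img"],(784,588),interpolation=cv2.INTER_CUBIC))
    print(n,c["fx"],c["fy"],c["cx"],c["cy"]);print(np.round(c["extrinsics"],3))
pickle.dump(d,open("cams.pkl","wb"))
print(env.read_time(),env.read_eef_rot(),env.read_gripper_width())
E
```

```text
pics
top 386.04034500770643 386.04034500770643 276.96067501677345 209.81624534709573
[[-2.400000e-02 -9.990000e-01 -2.600000e-02  2.572900e+01]
 [-9.980000e-01  2.600000e-02 -6.400000e-02  5.628440e+02]
 [ 6.400000e-02  2.500000e-02 -9.980000e-01  1.161867e+03]
 [ 0.000000e+00  0.000000e+00  0.000000e+00  1.000000e+00]]
side 523.1034507476058 523.1034507476058 277.54929750022626 202.5138273318233
[[ 8.24000e-01 -5.66000e-01  9.00000e-03 -5.00391e+02]
 [-4.12000e-01 -6.10000e-01 -6.77000e-01  2.77854e+02]
 [ 3.89000e-01  5.54000e-01 -7.36000e-01  1.36080e+03]
 [ 0.00000e+00  0.00000e+00  0.00000e+00  1.00000e+00]]
0.1 [ 2.30308769e-01  9.73117244e-01 -8.26873788e-04 -1.27102819e-04] 87.97631502525385
```

View pics/top0.png

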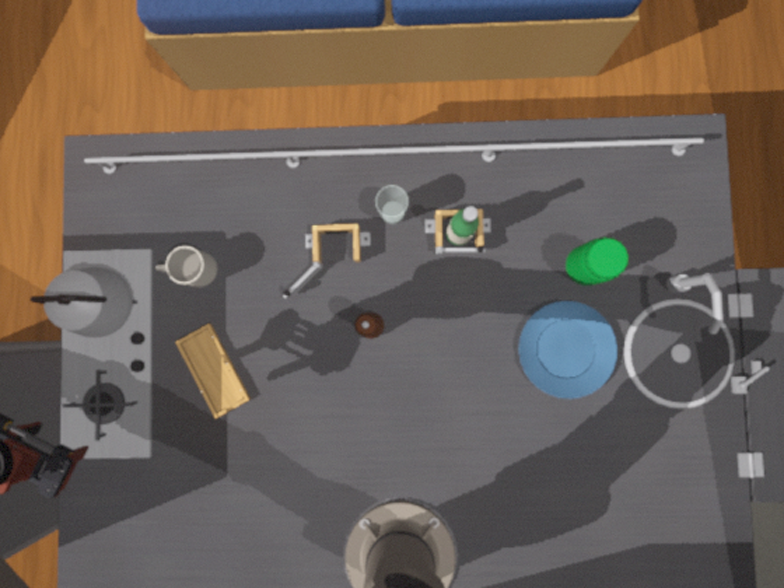

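View pics/side0.png

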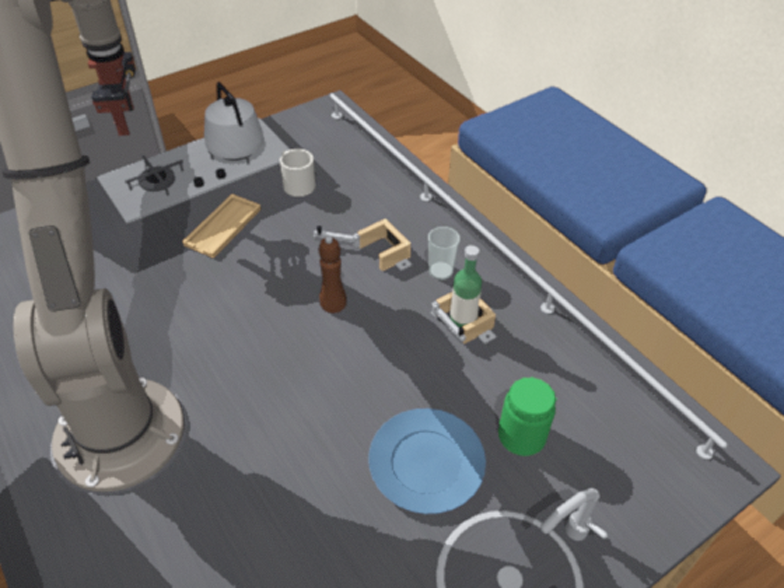

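The top view shows the empty dock around (336,243), its bar out to (287,294), and the mill at about (368,325) in the 1.4x picture. The full dock is to the right at (460,232). I'll enlarge both views.

```bash
python3 - <<'E'
import cv2,pickle
d=pickle.load(open("cams.pkl","rb"))
cv2.imwrite("pics/topc.png",cv2.resize(d["top"]["img"][145:250,190:330],None,fx=5.7,fy=5.7,interpolation=cv2.INTER_CUBIC))
cv2.imwrite("pics/sidec.png",cv2.resize(d["side"]["img"][150:230,210:310],None,fx=7.5,fy=7.5,interpolation=cv2.INTER_CUBIC))
E
```

```text
(no output)
```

View pics/topc.png

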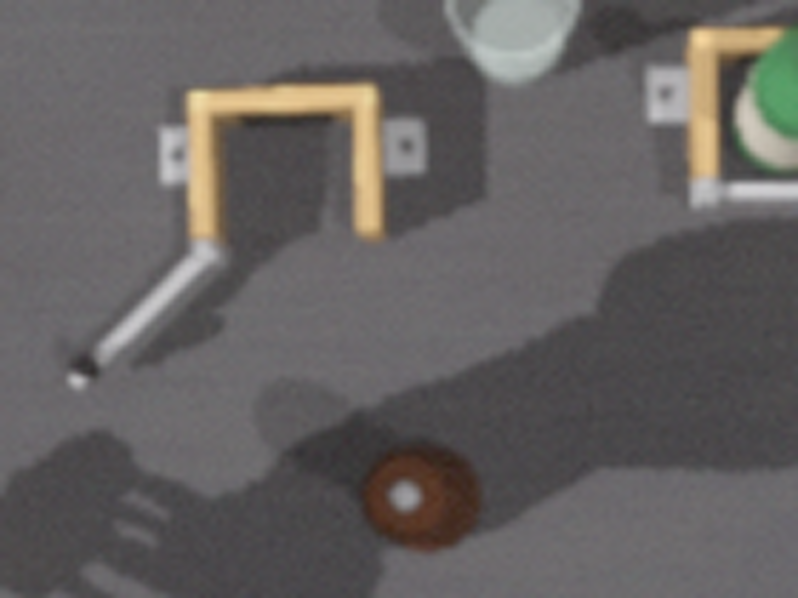

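View pics/sidec.png

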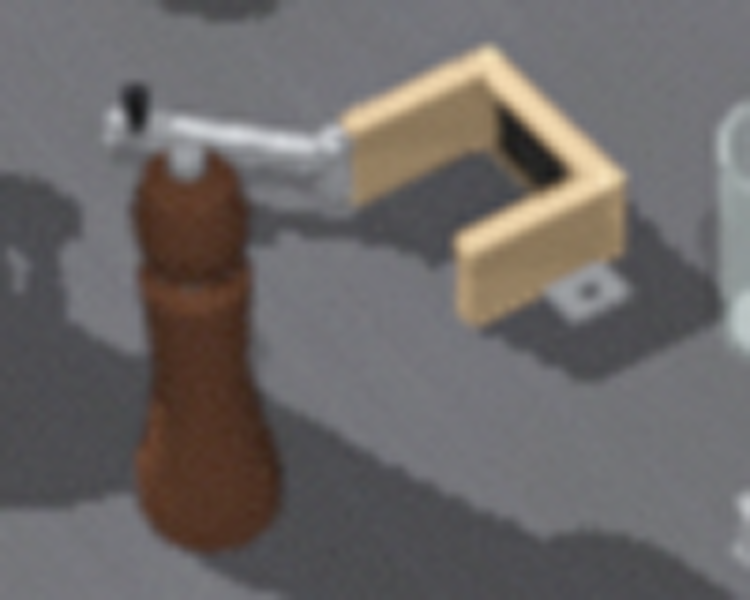

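Top crop (5.7x, offset 190,145): dock outer top corners are (187,92), (380,87), (190,240) and (383,237). The pivot is at (209,252), the peg at (83,365) and the mill knob at (405,495). Side crop (7.5x, offset 210,150): dock back top corners are (488,45) and (626,178), the knob is (187,155), and the foot's lower edge is (208,551) with sides at 137 and 282.

```bash
cat >h.py <<'E'
import pickle,numpy as np
d=pickle.load(open("cams.pkl","rb"))
C={"top":(5.7,190,145),"side":(7.5,210,150)}
def uv(n,x,y):
    s,a,b=C[n];return np.array([a+(x+.5)/s-.5,b+(y+.5)/s-.5])
def proj(n,P):
    c=d[n];p=np.atleast_2d(P)@c["extrinsics"][:3,:3].T+c["extrinsics"][:3,3]
    return np.c_[c["fx"]*p[:,0]/p[:,2]+c["cx"],c["fy"]*p[:,1]/p[:,2]+c["cy"]]
def ray(n,q,z):
    c=d[n];R=c["extrinsics"][:3,:3];o=-R.T@c["extrinsics"][:3,3]
    r=R.T@np.array([(q[0]-c["cx"])/c["fx"],(q[1]-c["cy"])/c["fy"],1]);return (o+r*(z-o[2])/r[2])[:2]
E
python3 - <<'E'
from h import *
from scipy.optimize import least_squares as L
O=[("top",187,92,43,50,45),("top",380,87,43,-50,45),("top",190,240,-36,50,45),("top",383,237,-36,-50,45),("side",488,45,43,50,45),("side",626,178,43,-50,45)]
def w(p,x,y,z):c,s=np.cos(p[2]),np.sin(p[2]);return [p[0]+c*x-s*y,p[1]+s*x+c*y,z]
for sub in(O[:4],O):
    f=lambda p:np.concatenate([proj(n,w(p,x,y,z))[0]-uv(n,a,b) for n,a,b,x,y,z in sub])
    r=L(f,[700,100,0]);print("dock",r.x.round(3),r.fun.round(2))
p=r.x
def R(x,y,z,n="top"):return ray(n,uv(n,x,y),z)
print("pivot",R(209,252,36),w(p,-41.5,44,0)); a=R(83,365,50);b=R(209,252,36);print("peg",a)
v=a-np.array(w(p,-41.5,44,0)[:2]);print(np.hypot(*v),(np.arctan2(v[1],v[0])-p[2]+4.171)%(2*np.pi))
print("knob",R(405,495,196),R(187,150,196,"side"))
t=np.linspace(0,2*np.pi,100)
def sil(n,xy):
    P=np.concatenate([np.c_[xy[0]+29*np.cos(t),xy[1]+29*np.sin(t),0*t+z] for z in(0,26)]);q=proj(n,P);return q
def g(xy):
    q=sil("top",xy);s=sil("side",xy);T=lambda x,y:uv("top",x,y);S=lambda x,y:uv("side",x,y)
    return [q[:,0].max()-T(482,0)[0],q[:,1].max()-T(0,551)[1],s[:,0].min()-S(136,0)[0],s[:,0].max()-S(283,0)[0],s[:,1].max()-S(0,552)[1]]
r=L(g,R(425,500,20));print("mill",r.x,r.fun)
dm=r.x-p[:2];c,s=np.cos(p[2]),np.sin(p[2]);print("in dock",c*dm[0]+s*dm[1],-s*dm[0]+c*dm[1])
E
```

```text
dock [ 6.71137e+02  1.20979e+02 -4.00000e-03] [ 0.5   0.05 -0.34  0.09  0.27  0.06 -0.43 -0.2 ]
dock [6.71267e+02 1.21380e+02 3.00000e-03] [ 0.27  0.13 -0.58 -0.06  0.23  0.14 -0.48 -0.36  0.3   0.4  -0.1   0.46]
pivot [629.98706815 163.37667182] [np.float64(629.6179063232192), np.float64(165.23937690058642), 0]
peg [570.48065232 228.46028406]
86.56845795917086 0.20726032804210526
knob [496.9023949   50.84443357] [496.60288639  51.22600905]
mill [497.35448031  52.2915702 ] [-0.28482831  0.07826206  0.04472606  0.17116743  0.25864844]
in dock -174.1451815659428 -68.4992298091658
```

```bash
cat >>h.py <<'E'
from scipy.spatial.transform import Rotation
def quat(h,th=np.pi/6,s=1):
    z=np.array([np.sin(th)*np.cos(h),np.sin(th)*np.sin(h),-np.cos(th)]);y=s*np.array([-np.sin(h),np.cos(h),0])
    return Rotation.from_matrix(np.c_[np.cross(y,z),y,z]).as_quat()
D=np.array([671.2,121.2]);M=np.array([497.1,51.8]);A=np.array([575,121.2]);PIV=D+[-41.5,44]
W=30;OFF=12.66+np.sqrt(29**2-15**2)   # TCP lies OFF behind the mill's axis
H1=np.arctan2(*(A-M)[::-1]);u1=np.array([np.cos(H1),np.sin(H1)])
E
python3 - <<'E'
from h import *
from cell import env
print("H1",H1)
pts=[("pre",M-u1*(OFF+30),H1,140),("low",M-u1*(OFF+30),H1,15),("endA",A-u1*OFF,H1,15),("back",A-u1*(OFF+35),H1,15),("pre2",A-[OFF+25,0],0,15),("home",D-[OFF,0],0,15),("bar0",PIV+62*np.array([np.cos(1.72),np.sin(1.72)]),0,30),("barend",PIV-[18,62],0,30)]
for s in(1,-1):
  for n,p,h,z in pts:
    for th in (np.pi/6,):
      q=env.ik([*p,z],quat(h,th,s));print(s,n,np.round(p),None if q is None else np.round(q,2))
E
```

```text
H1 0.727756723727551
1 pre [447.   7.] [ 1.14  0.33 -1.12  2.37 -0.31  0.27  2.68]
1 low [447.   7.] None
1 endA [547.  96.] [ 0.66  0.76 -0.95  2.25  1.78  0.26  0.57]
1 back [521.  73.] [ 0.72  0.74 -0.95  2.3   1.88  0.23  0.51]
1 pre2 [513. 121.] [ 0.47  0.89 -1.19  2.36  1.89  1.   -0.45]
1 home [634. 121.] [ 0.25  0.74 -0.79  2.12  1.78  0.63 -0.32]
1 bar0 [620. 227.] [-0.6   0.59  0.02  2.11  1.56  0.27 -0.51]
1 barend [612. 103.] [ 0.42  0.78 -0.99  2.17  1.78  0.75 -0.25]
-1 pre [447.   7.] [ 0.1   0.15  0.02  2.43 -1.12  0.43  0.28]
-1 low [447.   7.] None
-1 endA [547.  96.] [ 0.81  0.93 -1.18  2.24  1.7   0.48 -2.4 ]
-1 back [521.  73.] [ 0.88  0.9  -1.18  2.3   1.72  0.44 -2.4 ]
-1 pre2 [513. 121.] [-0.34  0.51 -0.18  2.41  2.21  0.41  2.06]
-1 home [634. 121.] [-0.39  0.59  0.01  2.16  2.09  0.21  2.27]
-1 bar0 [620. 227.] [-0.6   0.59  0.02  2.11  1.56  0.27  2.63]
-1 barend [612. 103.] [-0.37  0.54  0.01  2.22  2.14  0.21  2.24]
```

```bash
python3 - <<'E'
from h import *
from cell import env
f=lambda q:"--" if q is None else str(np.round(q,2))
for th in(25,30,35):
 for s in(1,-1):
  print(th,s,"first",end=" ")
  for h in np.arange(.75,1.8,.15):
    u=np.array([np.cos(h),np.sin(h)])
    print(round(h,2),["." if env.ik([*(M-u*(OFF+b)),15],quat(h,np.radians(th),s)) is not None else "X" for b in(0,20)],end=" ")
  print()
  print("   second (x of mill, h=0)",[ (x,env.ik([x-OFF-20,121,15],quat(0,np.radians(th),s)) is not None) for x in(535,545,555,565)])
E
```

```text
25 1 first 0.75 ['.', '.'] 0.9 ['.', '.'] 1.05 ['.', '.'] 1.2 ['.', '.'] 1.35 ['.', '.'] 1.5 ['.', '.'] 1.65 ['.', '.'] 1.8 ['.', '.'] 
   second (x of mill, h=0) [(535, True), (545, True), (555, True), (565, True)]
25 -1 first 0.75 ['.', '.'] 0.9 ['.', '.'] 1.05 ['.', '.'] 1.2 ['.', '.'] 1.35 ['.', '.'] 1.5 ['.', '.'] 1.65 ['.', '.'] 1.8 ['.', '.'] 
   second (x of mill, h=0) [(535, True), (545, True), (555, True), (565, True)]
30 1 first 0.75 ['.', 'X'] 0.9 ['.', '.'] 1.05 ['.', '.'] 1.2 ['.', '.'] 1.35 ['.', '.'] 1.5 ['.', '.'] 1.65 ['.', '.'] 1.8 ['.', '.'] 
   second (x of mill, h=0) [(535, False), (545, False), (555, False), (565, True)]
30 -1 first 0.75 ['.', 'X'] 0.9 ['.', '.'] 1.05 ['.', '.'] 1.2 ['.', '.'] 1.35 ['.', '.'] 1.5 ['.', '.'] 1.65 ['.', '.'] 1.8 ['.', '.'] 
   second (x of mill, h=0) [(535, False), (545, False), (555, False), (565, True)]
35 1 first 0.75 ['X', 'X'] 0.9 ['.', '.'] 1.05 ['.', '.'] 1.2 ['.', '.'] 1.35 ['.', '.'] 1.5 ['.', '.'] 1.65 ['.', '.'] 1.8 ['.', '.'] 
   second (x of mill, h=0) [(535, False), (545, False), (555, False), (565, False)]
35 -1 first 0.75 ['X', 'X'] 0.9 ['.', '.'] 1.05 ['.', '.'] 1.2 ['.', '.'] 1.35 ['.', '.'] 1.5 ['.', '.'] 1.65 ['.', '.'] 1.8 ['.', '.'] 
   second (x of mill, h=0) [(535, False), (545, False), (555, False), (565, False)]
```

```bash
cat >>h.py <<'E'
H1=.85;u1=np.array([np.cos(H1),np.sin(H1)]);A=M+u1*(D[1]-M[1])/np.sin(H1);OFF=37.4
T1=np.radians(28)
E
python3 - <<'E'
from h import *
from cell import env,claw
print(A)
P=M-u1*(OFF+20)
best=None
for s in(1,-1):
  Q=quat(H1,T1,s);q=env.ik([*P,290],Q);print(s,None if q is None else np.round(q,2))
env.move_linear([302,560,330],200)
for s in (-1,1):
  try:
    env.reach([*P,290],quat(H1,T1,s));print("at",s,np.round(env.read_q(),2))
    claw.gripper_to(W)
    env.move_linear([*P,15],150);print("low",np.round(env.read_ee_pos(),1),env.read_gripper_width(),env.read_wrist_force(),env.read_time());break
  except env.Unreachable as e:print(s,e)
import cv2
from cell import eyes
c=eyes.camera("side");cv2.imwrite("pics/s1.png",cv2.resize(c["img"][60:270,130:410],None,fx=2.8,fy=2.8))
E
```

```text
[558.06635825 121.2       ]
1 [-0.97 -0.26  0.96  2.23 -0.22  0.75  2.57]
-1 [-0.65 -0.15  0.72  2.22 -0.41  0.77 -0.38]
at -1 [-0.72 -0.17  0.78  2.22 -0.38  0.77 -0.41]
-1 the arm cannot follow that straight line within its joint ranges
at 1 [-0.72 -0.17  0.78  2.22 -0.38  0.77 -0.41]
1 the arm cannot follow that straight line within its joint ranges
```

View pics/s1.png

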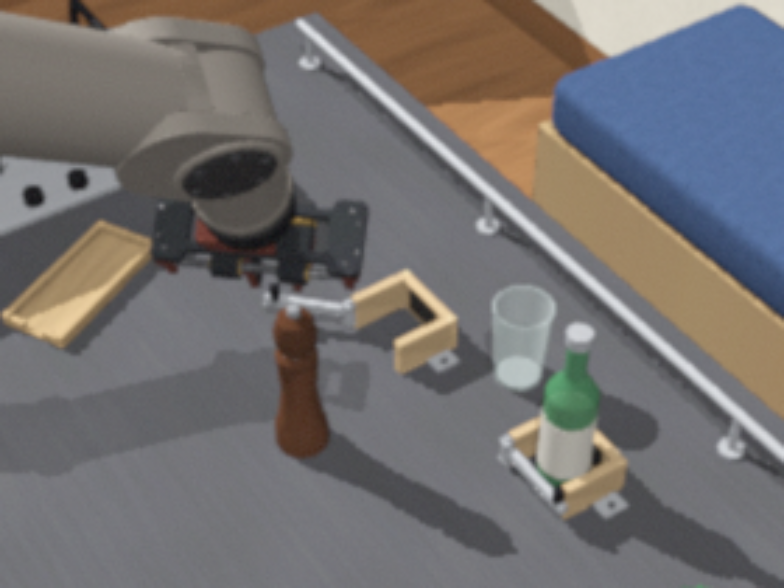

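The mill and both docks are untouched and the hand is above and behind the mill. The straight descent isn't reachable in this arm configuration, so I'll check IK along it.

```bash
python3 - <<'E'
from h import *
from cell import env
P=M-u1*(OFF+20)
for z in(290,230,170,130,90,60,40,15):
  q=env.ik([*P,z],quat(H1,T1,-1));print(z,None if q is None else np.round(q,2))
P=M-u1*(OFF)
for th in(22,25,28):
 for h in(.85,1.0,1.2):
  u=np.array([np.cos(h),np.sin(h)]);q=env.ik([*(M-u*(OFF+20)),15],quat(h,np.radians(th),-1));print(th,h,None if q is None else np.round(q,2))
E
```

```text
290 [-0.72 -0.17  0.78  2.22 -0.38  0.77 -0.41]
230 [-0.81 -0.04  0.94  2.31 -0.61  0.67 -0.13]
170 [-0.82  0.2   1.08  2.37 -1.05  0.71  0.34]
130 [-0.61  0.29  0.86  2.4  -1.23  0.68  0.52]
90 [-0.22  0.32  0.4   2.41 -1.33  0.55  0.64]
60 [ 0.31  0.38 -0.22  2.39 -1.3   0.33  0.64]
40 [ 1.12  0.8  -1.21  2.35  1.2   0.35 -1.7 ]
15 [ 1.1   0.87 -1.19  2.35  1.4   0.38 -1.85]
22 0.85 [ 0.21  0.47 -0.18  2.37 -1.27  0.23  0.57]
22 1.0 [-0.12  0.51  0.26  2.34 -1.33  0.48  0.78]
22 1.2 [-0.31  0.59  0.53  2.27 -1.27  0.7   0.92]
25 0.85 [ 0.95  0.73 -1.03  2.34  1.2   0.26 -1.74]
25 1.0 [ 0.28  0.5  -0.18  2.32 -1.19  0.33  0.7 ]
25 1.2 [-0.29  0.62  0.55  2.28 -1.34  0.76  1.01]
28 0.85 [ 1.1   0.87 -1.19  2.35  1.4   0.38 -1.85]
28 1.0 [ 0.48  0.54 -0.37  2.32 -1.17  0.29  0.73]
28 1.2 [ 0.34  0.55 -0.18  2.24 -1.    0.46  0.75]
```

```bash
cat >>h.py <<'E'
H1=1.0;u1=np.array([np.cos(H1),np.sin(H1)]);A=M+u1*(D[1]-M[1])/np.sin(H1);T1=np.radians(25)
E
python3 - <<'E'
from h import *
from cell import env,claw
Q=quat(H1,T1,-1)
for b,z in((70,290),(70,200),(70,130),(60,70),(40,30),(20,15)):
  P=[*(M-u1*(OFF+b)),z]
  try: env.move_linear(P,150,Q);k="lin"
  except env.Unreachable:
    try: env.reach(P,Q);k="joint"
    except env.Unreachable: print(b,z,"X");continue
  print(k,b,z,np.round(env.read_ee_pos(),1),np.round(env.read_q(),2),np.round(env.read_wrist_force(),1))
print(env.read_gripper_width(),env.read_time())
import cv2
from cell import eyes
c=eyes.camera("side");cv2.imwrite("pics/s2.png",cv2.resize(c["img"][60:270,130:410],None,fx=2.8,fy=2.8))
E
```

```text
lin 70 290 [439.3 -38.2 289.9] [-0.72 -0.14  0.91  2.18 -0.37  0.92 -0.17] [-0.5 -0.3  0.3]
lin 70 200 [439.2 -38.4 200.1] [-0.71  0.12  1.05  2.29 -0.75  0.83  0.29] [ 0.4 -0.  -0.4]
lin 70 130 [439.7 -38.8 130.9] [-0.52  0.33  0.92  2.35 -1.06  0.81  0.63] [-0.1 -0.7  0.4]
lin 60 70 [445.1 -30.3  71. ] [-0.41  0.48  0.77  2.38 -1.3   0.78  0.85] [-0.8  0.7  0.5]
lin 40 30 [455.8 -13.9  30.8] [-0.11  0.49  0.34  2.36 -1.36  0.57  0.88] [0.3 1.1 0.3]
lin 20 15 [466.    3.1  15.3] [ 0.04  0.5   0.1   2.34 -1.36  0.45  0.85] [-0.1 -0.5 -0.6]
29.99311611308477 7.7833
```

View pics/s2.png

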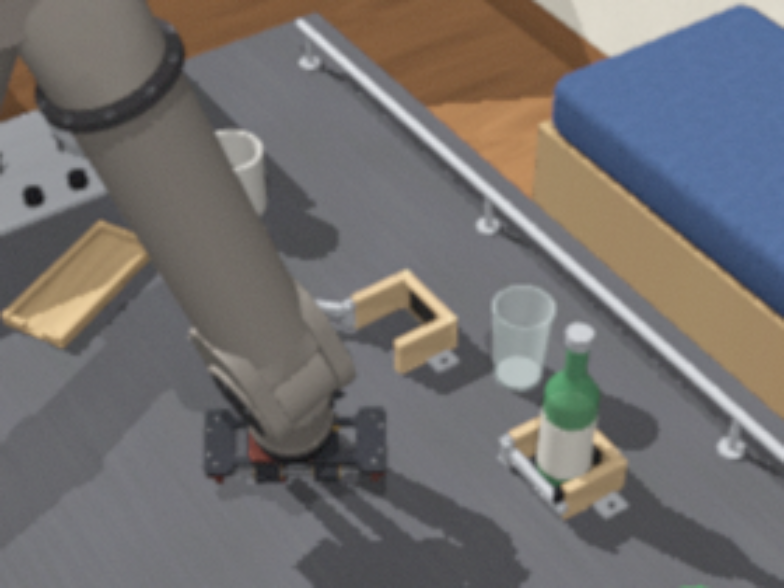

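The hand is low on the near side of the mill and hides it from this camera. Contact force is nil, so I'll push and check with the top view.

```bash
python3 - <<'E'
from h import *
from cell import env,eyes
import cv2
L=np.linalg.norm(A-M)
for b in [-3,-L*.5,-L]:
  env.move_linear([*(M-u1*(OFF+b)),15],60)
  print(np.round(env.read_ee_pos(),1),np.round(env.read_wrist_force(),1),env.read_time())
env.move_linear([*(A-u1*(OFF+45)),15],120)
c=eyes.camera("top");print(A)
cv2.imwrite("pics/t2.png",cv2.resize(c["img"][145:250,190:330],None,fx=5.7,fy=5.7,interpolation=cv2.INTER_CUBIC))
E
```

```text
[478.6  23.3  15. ] [-0.2  0.4 -0. ] 8.3667
[499.2  55.2  15. ] [-0.2 -0.3 -0.4] 9.15
[521.4  89.9  15.1] [-1.   0.5 -0. ] 9.9833
[541.66122755 121.2       ]
```

View pics/t2.png

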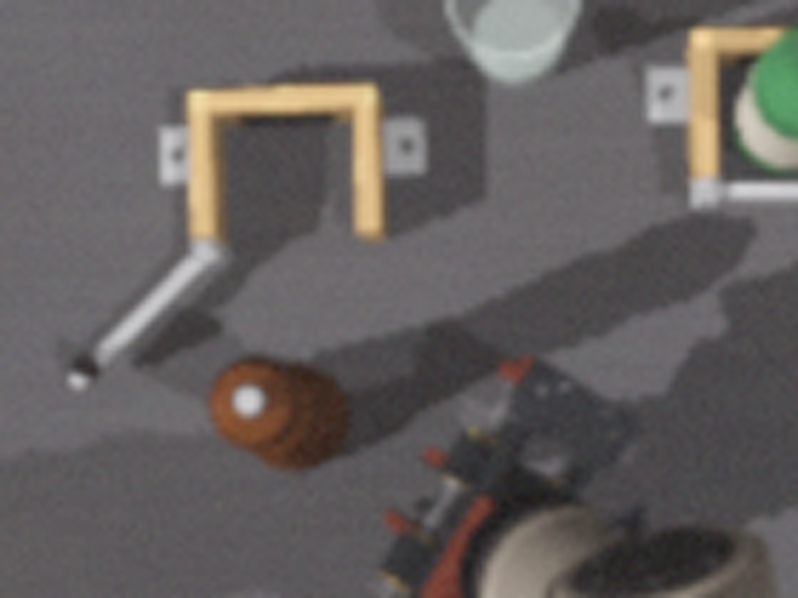

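The mill moved to about (249,400) at the knob, with the foot's right edge at 350 and lower edge at 469. I'll locate it and plan the second push.

```bash
python3 - <<'E'
from h import *
from cell import env
from scipy.optimize import least_squares as L
print("knob",ray("top",uv("top",249,400),196))
t=np.linspace(0,2*np.pi,100)
def g(xy):
    q=proj("top",np.concatenate([np.c_[xy[0]+29*np.cos(t),xy[1]+29*np.sin(t),0*t+z] for z in(0,26)]))
    e=uv("top",350,469);return [q[:,0].max()-e[0],q[:,1].max()-e[1]]
r=L(g,A);print("foot",r.x)
m=r.x
for th in(22,25,27):
 for b in(15,30):
  for s in(1,-1):
   for z in(15,230):
    q=env.ik([m[0]-OFF-b,121,z],quat(0,np.radians(th),s));print(th,b,s,z,None if q is None else np.round(q,2))
print(np.round(env.read_q(),2))
E
```

```text
knob [541.9187984  121.18340017]
foot [543.31101878 122.30504039]
22 15 1 15 [ 0.19  0.59 -0.78  2.34  1.63  0.56 -0.38]
22 15 1 230 [-0.85  0.01  0.38  2.24  0.32  0.57  0.86]
22 15 -1 15 [ 0.19  0.59 -0.78  2.34  1.63  0.56  2.76]
22 15 -1 230 [-1.68 -0.09  1.2   2.27  0.46  0.61 -2.38]
22 30 1 15 [ 0.34  0.67 -0.99  2.36  1.65  0.7  -0.38]
22 30 1 230 [-0.88 -0.03  0.38  2.27  0.35  0.58  0.81]
22 30 -1 15 [ 0.34  0.67 -0.99  2.36  1.65  0.7   2.77]
22 30 -1 230 [-1.47 -0.1   0.96  2.29  0.46  0.61 -2.42]
25 15 1 15 [ 0.48  0.84 -1.19  2.35  1.75  0.93 -0.37]
25 15 1 230 [-0.93 -0.02  0.44  2.28  0.43  0.53  0.74]
25 15 -1 15 [ 0.48  0.84 -1.19  2.35  1.75  0.93  2.77]
25 15 -1 230 [-1.85 -0.29  1.24  2.31  0.83  0.71 -2.73]
25 30 1 15 [ 0.46  0.82 -1.19  2.38  1.75  0.92 -0.41]
25 30 1 230 [-0.97 -0.05  0.44  2.31  0.46  0.54  0.69]
25 30 -1 15 [ 0.46  0.82 -1.19  2.38  1.75  0.92  2.73]
25 30 -1 230 [-1.79 -0.3   1.15  2.33  0.83  0.73 -2.77]
27 15 1 15 [ 0.47  0.85 -1.19  2.38  1.81  0.95 -0.43]
27 15 1 230 [-1.01 -0.04  0.49  2.31  0.52  0.5   0.65]
27 15 -1 15 [ 0.47  0.85 -1.19  2.38  1.81  0.95  2.71]
27 15 -1 230 [-0.53 -0.    0.02  2.28  0.49  0.5  -2.47]
27 30 1 15 None
27 30 1 230 [-1.04 -0.07  0.5   2.33  0.56  0.52  0.59]
27 30 -1 15 None
27 30 -1 230 [ 0.07  0.   -0.59  2.27  0.5   0.5  -2.48]
[-0.01  0.52  0.01  2.29 -1.35  0.38  0.72]
```

```bash
cat >>h.py <<'E'
M2=np.array([542.4,121.6]);T2=np.radians(24)
def go(env,P,Q,v=150):
  try: env.move_linear(P,v,Q);k="lin"
  except env.Unreachable: env.reach(P,Q);k="joint"
  print(k,np.round(env.read_ee_pos(),1),np.round(env.read_q(),2),np.round(env.read_wrist_force(),1),round(env.read_time(),1))
E
python3 - <<'E'
from h import *
from cell import env
go(env,[*(A-u1*(OFF+90)),120],quat(H1,T1,-1))
go(env,[*(A-u1*(OFF+90)),300],quat(H1,T1,-1))
try:
  for b,z in((22,290),(22,220),(22,160),(22,110),(22,75),(22,45),(20,15)):
    go(env,[M2[0]-OFF-b,M2[1],z],quat(0,T2,1))
except env.Unreachable as e: print(e,b,z)
E
```

```text
lin [472.7  14.7 119.6] [-0.12  0.27  0.25  2.3  -0.93  0.58  0.34] [ 0.2 -0.3  0.6] 11.5
lin [472.3  14.1 298.9] [-0.23 -0.03  0.33  2.11 -0.48  0.91 -0.2 ] [ 0.2 -0.1  0.3] 12.8
lin [483.1 121.4 290.1] [-0.53 -0.08  0.02  2.18  0.31  0.7   0.86] [-0.6 -0.1  0.1] 15.2
lin [483.4 121.7 220.5] [-0.52  0.01  0.02  2.27  0.4   0.52  0.75] [ 0.9 -0.3 -0.4] 15.8
lin [483.7 122.  160.9] [-0.54  0.12  0.04  2.34  0.56  0.37  0.57] [0.5 0.4 0.5] 16.4
lin [483.7 122.  111. ] [-0.63  0.23  0.14  2.38  0.8   0.23  0.32] [ 0.6  0.3 -0.3] 16.9
lin [483.8 121.7  75.9] [-0.6   0.31  0.11  2.4   1.23  0.17 -0.13] [-0.2 -0.5  0.6] 17.5
lin [483.4 121.6  45.6] [-0.52  0.39  0.02  2.41  1.71  0.19 -0.61] [-0.1 -0.4 -0.1] 18.1
lin [485.1 121.2  15.3] [-0.38  0.47 -0.13  2.4   1.95  0.27 -0.83] [-0.2  0.7 -0.5] 18.4
```

```bash
python3 - <<'E'
from h import *
from cell import env,eyes
import cv2
y=121.2
for x,v in((M2[0]-2,60),(600,60),(640,50),(660,40),(666,25),(669,20),(671,20)):
  env.move_linear([x-OFF,y,15],v)
  env.wait(.1);f=env.read_wrist_force();print(x,np.round(env.read_ee_pos(),1),np.round(f,1),round(env.read_time(),1))
  if np.abs(f[:2]).max()>8:break
env.move_linear([x-OFF-80,y,15],150)
c=eyes.camera("top")
cv2.imwrite("pics/t3.png",cv2.resize(c["img"][145:250,190:330],None,fx=5.7,fy=5.7,interpolation=cv2.INTER_CUBIC))
E
```

```text
540.4 [502.7 121.3  15.1] [ 0.5  0.1 -0. ] 19.0
600 [562.6 121.2  15.1] [ 0.4 -0.  -0.3] 20.2
640 [602.5 121.2  15.1] [ 0.4  0.8 -0.1] 21.3
660 [622.5 121.2  15.1] [-0.4  0.3 -0.3] 22.0
666 [628.8 121.1  15.1] [ 0.4 -0.2 -0. ] 22.5
669 [631.7 121.2  15. ] [-1.2 -0.5 -0.2] 22.9
671 [633.7 121.2  15. ] [-0.8  0.  -0.7] 23.3
```

View pics/t3.png

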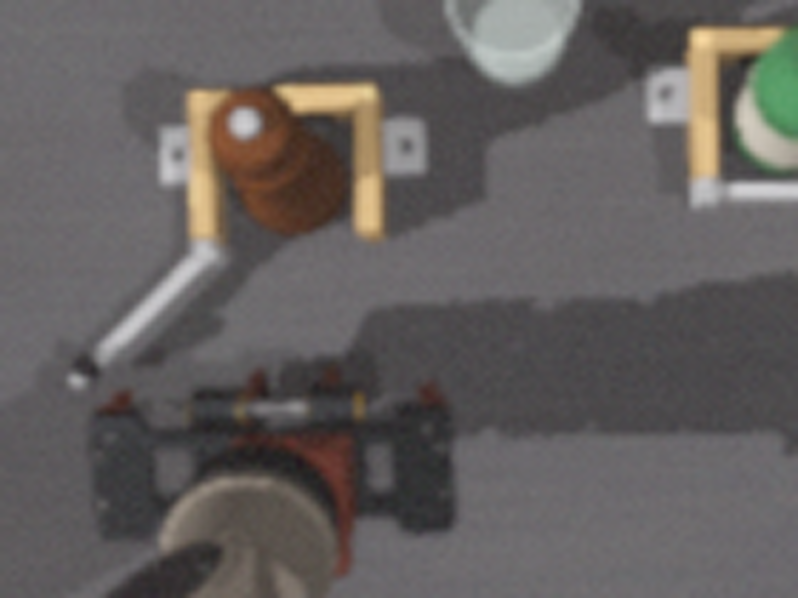

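The mill stands centred in the dock (knob at (245,122)), clear of the mouth, and the bar is untouched. Next I'll swing the bar.

```bash
python3 - <<'E'
from h import *
from cell import env,eyes,claw
import cv2
print("knob",ray("top",uv("top",245,122),196))
Q=quat(0,T2,1);pt=lambda b,r=62:PIV+r*np.array([np.cos(b),np.sin(b)])
go(env,[553,121,130],Q); claw.gripper_to(0)
go(env,[*pt(1.72),130],Q); go(env,[*pt(1.72),30],Q,100)
for b in np.linspace(1.72,4.40,15)[1:]:
  env.move_linear([*pt(b),30],70);f=env.read_wrist_force()
  print(round(b,2),np.round(f,1))
  if np.linalg.norm(f)>20:break
else:
  for dx in np.arange(-20,-12.9,1):
    env.move_linear([PIV[0]+dx,PIV[1]-60,30],25);env.wait(.1);f=env.read_wrist_force()
    print(dx,np.round(env.read_ee_pos(),1),np.round(f,1),round(env.read_time(),1))
    if f[0]<-8:break
c=eyes.camera("top")
cv2.imwrite("pics/t4.png",cv2.resize(c["img"][145:250,190:330],None,fx=5.7,fy=5.7,interpolation=cv2.INTER_CUBIC))
E
```

```text
knob [670.00702465 120.85316895]
lin [552.8 120.8 129.4] [-0.13  0.3  -0.33  2.2   0.81  0.38  0.42] [ 0.3  0.1 -0.7] 25.2
lin [620.  225.4 129.6] [-0.27  0.44 -0.35  1.98  0.81  0.52  0.34] [0.3 0.  0.4] 26.8
lin [620.8 226.6  30.5] [-0.42  0.59 -0.16  2.03  1.09  0.34  0.02] [-0.1  0.4  1. ] 28.0
1.91 [-0.4 -0.3 -0.4]
2.1 [-1.1  0.3  0.5]
2.29 [ 0.3 -0.3  0.3]
2.49 [ 0.5 -0.2  0.7]
2.68 [ 0.1  0.3 -0. ]
2.87 [-0.1 -0.3 -0.4]
3.06 [ 0.2 -0.6 -0.1]
3.25 [-0.6  0.7 -0.1]
3.44 [ 0.6 -0.4 -0.8]
3.63 [0.1 0.3 0.3]
3.83 [ 0.1 -0.2  0.1]
4.02 [ 0.6 -0.1 -0.2]
4.21 [-0.2  0.1 -0.1]
4.4 [-0.1 -0.1  0.5]
-20.0 [609.5 105.3  30. ] [0.  0.1 0.2] 32.8
-19.0 [610.7 105.2  30. ] [-0.6 -0.3 -0.4] 33.1
-18.0 [611.6 105.2  29.9] [-0.5  0.2 -0.6] 33.5
-17.0 [612.7 105.1  30. ] [-0.5 -0.2  0.3] 33.8
-16.0 [613.6 105.1  29.9] [-0.4 -0.2  0.6] 34.1
-15.0 [613.9 105.1  29.7] [-5.5 -1.   2.7] 34.5
-14.0 [614.2 105.1  29.5] [-8.3  0.   5.2] 34.9
```

The force rise at the end shows the stop has been reached. I'll retreat and look.

```bash
python3 - <<'E'
from h import *
from cell import env,eyes
import cv2
Q=quat(0,T2,1)
env.move_linear([PIV[0]-75,PIV[1]-60,30],120); go(env,[PIV[0]-110,PIV[1]-60,150],Q)
env.wait(.3)
a=cv2.resize(eyes.camera("top")["img"][145:210,200:300],(400,260),interpolation=cv2.INTER_CUBIC)
b=cv2.resize(eyes.camera("side")["img"][120:220,190:350],(400,250),interpolation=cv2.INTER_CUBIC)
cv2.imwrite("pics/f.png",np.hstack([a,np.vstack([b,b[:10]*0])]))
E
```

```text
lin [519.8 105.  149.6] [-0.07  0.21 -0.39  2.26  0.72  0.39  0.5 ] [0.3 0.4 0. ] 36.7
```

View pics/f.png

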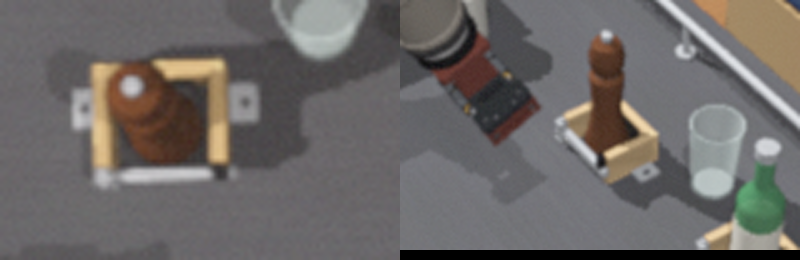

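The bar lies across the mouth from (105,178) to (222,172) with its peg at the far cheek. The mill is upright behind it, and the gripper is clear.

```bash
python3 -c "
from cell import job
print(job.job_done())"
```

```text
the job is handed in; nothing more can be done
None
```

The mill was pushed upright into the empty dock, its swing bar was pushed shut behind it, and the job is handed in at about 37 s; the hand-in call gave no verdict, but the last pictures show the mill standing in place, the bar across the mouth and the gripper clear.

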